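# Let the empty can into the returns box and ease its spring flap shut

## Task

Raise the sprung flap of the returns box by its black grip so that the empty can waiting on the ramp rolls in underneath it, then ease the flap down against its spring until it is fully shut, and only then let go. It must not snap or slam shut at any time. Leave the things standing round the box where they are.

Things in the scene. Friction and masses are not known exactly. Their poses are not given: they have to be found in the camera images.
- returns_box: Fixed grey sheet-metal box, 304 mm long (its x), 140 wide (y), 142 high at the hinge. Origin: on the worktop at mid width, right below the shut flap's front edge. x points level from ramp to back, y left, z up. In front an open ramp (x -113 to 0 mm); behind it the inside, x 0 to 150, 130 mm wide, floor 8 mm high, roofed by the flap; behind the hinge a deck 45 mm deep, 134 mm high.
- ramp_foot (a point): Middle of the ramp's lower end, box frame (0, 0, 30) mm. The ramp, 130 mm wide between 5 mm cheeks, slopes down toward box +x at 17 deg, from 66 to 30 mm high, and ends in a 22 mm step down to the box floor.
- flap (a joint): Hinge of the flap, rad: 0 = fully shut, grows as the front edge is lifted, stop at 1.2. Opening by q turns the flap by q about the box's +y. A spring and its weight close it from every angle: about 0.4 N m near shut, 0.6 N m at 0.8 rad (5 to 8 N at the grip); let go from more than about 0.05 rad it slams. At 0.6 rad or more the can rolls through freely.
- flap_hinge (a point): Point on the hinge axis at mid width; box frame (146, 0, 141.5) mm. The axis runs along the box's y.
- flap_grip (a point): Centre of the gripping part of the flap's black paddle; turns with the flap. Paddle: 12 mm thick, 90 mm wide along the box's y, rising 40 mm square to the flap, 85 mm from the hinge. Shut, it leans 28 deg from vertical toward the ramp: outward (-0.469, 0, 0.883), this point at (57, 0, 127) mm in the box frame. It is 27 mm above the flap's upper face. Grip it across the 12 mm.
- flap_edge (a point): Middle of the flap's front edge; shut: box frame (0, 0, 64) mm. The flap is an aluminium plate 165 mm long from hinge to this edge, 127 mm wide, 4 mm thick; shut, it slopes down toward the ramp at 28 deg. The waiting can bulges 50 mm above the flap's plane from 70 mm in front of the paddle: keep fingers within 60 mm of the paddle's middle.
- can: Empty light metal can with a printed band, 58 mm diameter, 110 mm long, about 0.12 kg, lying across the ramp against the shut flap; rolls down by itself when the flap is up. Origin: centre of its bottom end; its z runs along the can, parallel to the box's y.
- can_mid (a point): Centre of the can; about 37 mm above the worktop once the can lies on the box floor.
- weight: Bystander: brass weight with a knob, 31 mm diameter, 51 mm high, standing left of the box; origin at the centre of its underside.
- pliers_1: Bystander: pliers lying flat, 51 x 156 x 13 mm, to the right of the ramp; origin at the centre of the underside.
- tape: Bystander: roll of tape lying flat, 66 mm diameter, 18 mm high, to the right and farther back; origin at the centre of its underside.

How it is judged:
By the outcome, as a careful person would: the job done as asked, in the order asked, and still so for the second after the job is handed in, with the robot touching nothing.
It also fails if it takes over 35 s, if anything falls off the work surface, if the arm or the gripper's body presses on something with over 40 N, if the wrist force passes 120 N, or if a joint passes its speed limit or range.

## Robot

A 7-joint arm with a two-finger parallel gripper is mounted at the origin on a cart in front of the work surface, level with it; the furniture and walls round the work are solid. World frame = base frame: x ahead of the robot, y to its left, z up, the work surface at z = 0. Lengths are in m, angles in rad, forces in N, time in s.
With the tool pointing down it reaches from about 0.4 to 0.85 m from the base axis. Payload 10.4 kg.
Tool frame: the origin (TCP) lies at the very end of the fingers, on their centre line; the grasp point (between the pads) lies 19 mm behind it (manip.tcp_to_grasp is the distance from the TCP to the grasp point, in m); x points along the fingers, y is the direction in which the jaws open and shut, and the axes are right-handed (so a half turn about x gives the same grasp; the last joint's range is limited). The gripper opens to 85 mm and grips with 20 to 120 N. Pads are 22 mm wide; open, the fingers measure 114 mm over their backs; the gripper's body (76 mm by 85 mm) begins 54 mm behind the grasp point. The pads swing forward as they close: fully open they stand 13 mm farther back than shut.
Start: joints at [-0.023, 0.332, -0.065, 1.46, 0.022, 1.35, -0.088], TCP at [0.625, 0, 0.231] pointing down, gripper open.
Joint ranges: [-2.6, 2.6], [-0.5, 2.12], [-1.47, 1.34], [0.16, 2.42], [-1.27, 4.41], [0.06, 2.06], [-2.6, 2.6]. Speed limits (rad/s): [2.22, 2.22, 2.79, 2.79, 3.14, 3.14, 3.14].

## Interface

Orientations are given as a unit quaternion [x, y, z, w].
In Python, from workcell import manip, cams, hand_in gives the robot as it stands.
- The arm moves only by the shell command python3 -m handwheel 'ROWS' [FORCE]. ROWS is text: rows parted by semicolons, each of 7 numbers parted by spaces: the shift along the tool's x, y, z in mm, then the turn, a rotation vector about the tool's x, y, z in rad, then the finger opening in mm, from 0 to 85.4. A call has 1 to 8 rows; each row shifts and turns the commanded pose from where the row before left it, along the tool's axes as they then stand; what a row does not reach is not made up. A row lasts 1/10 s, in which the tool goes at most 50 mm and 8.59 degrees, less where a joint would pass 70% of its speed; a pose out of reach is approached as far as the arm can. A call with a gripper value outside its range is refused whole. The fingers move at their own pace and stop on an object; FORCE is the grip in N (left out, the last holds). Time passes only in rows, so rows that do not move let the fingers close. It gives the time, the measured TCP pose, the force and the opening at its end, in the units of the state.
- manip.get_obs(): the state, without advancing time (a new reading comes with each control period).
- cams.camera(name): name is "scene" or "side" or "wrist"; returns a dict with "color" (384x512x3 uint8, blue, green, red), "depth" (384x512 float32, m along the optical axis (not along the pixel's ray), 0 where there is no reading), "camera_matrix" (3x3 intrinsics, pixels), "distortion" ([k1, k2, p1, p2, k3] as OpenCV has them; the pictures are not rectified), "origin" and "attitude" of the camera in the world; the wrist camera has in their place "T_tool_cam" (4x4, takes a point from camera to tool coordinates, whose origin is the TCP and whose axes are the tool frame's). Camera axes: x right, y down, z forward; pixel columns grow to the right and rows downward; lengths in m; the calibration is good to about 2 mm. A picture is of the moment at which its call begins: read the wrist's pose just before it.
- hand_in(): hands the job in, once; it reports no verdict.
Trained networks look in the newest picture that a camera, given by its name, has taken for a name from the list of things; names that differ only in an ending like _2 or _b are one class to them, and where a whole thing is asked for, a point or a joint stands for the part that bears it (a point fixed in the world has none). Each returns a list of dicts, best first, with "conf" (0 to 1); they miss things now and then, are a little off and sometimes report something else, mostly with a low value. They report only what shows in the picture. A call takes as long as a camera call.
- cams.recognise(camera, thing): "box" ([left, top, width, height] in pixels, round what is visible of it).
- cams.outline_of(camera, thing): "region" (384x512 bool, what is visible of it) and "box" ([left, top, width, height] in pixels, round what is visible of it).
The state is a dict: "clock": time; "joint_pos": joint angles; "joint_velocities": joint speeds; "tau": joint torques, N m; "position": TCP position; "ee_rot": TCP orientation; "ft_force": force on the tool from outside, world axes, zero at the start; "torque": the same for the moment, N m; "grip_width": opening from 0.0 (shut) to 1.0 (fully open).
Only numpy, scipy, OpenCV 4.12 (cv2) and the standard library are available. Lean on these libraries where they do the work, as an engineer would, in place of code of your own. Each camera call takes 0.05 s, during which the arm holds its last target.

## Working session

There is one attempt and no reset: what is moved stays moved. The work goes in short steps, Python scripts to look and compute and a shell command to move; the robot and the scene stay as the last step left them, time stands still between calls to the robot, and variables do not carry over. Pictures are saved under pics/ and viewed, and the job is handed in when it is done.

```bash
ls; mkdir -p pics
python3 - <<'E'
from workcell import manip,cams
import cv2
print(manip.get_obs(), manip.tcp_to_grasp)
for n in ["scene","side","wrist"]:
    c=cams.camera(n); cv2.imwrite(f"pics/{n}0.png",c["color"])
    print(n,{k:v for k,v in c.items() if k not in("color","depth")})
    for t in ["returns_box","flap_grip","can"]:
        print(t,[(r["box"],round(r["conf"],2)) for r in cams.recognise(n,t)][:3])
E
```

```text
pics
{'clock': 0.0, 'joint_pos': array([-0.02257279,  0.33284974, -0.06470543,  1.46093158,  0.02160016,
        1.34989128, -0.08847002]), 'joint_velocities': array([ 0.00073029, -0.00080755, -0.00095246,  0.00028272,  0.00096549,
        0.00010354, -0.00175179]), 'tau': array([ 4.98105128e-04, -6.25449800e+01,  4.97091911e-02, -3.91610491e+01,
        1.63588714e-02,  9.83294769e-03, -6.01235030e-06]), 'position': array([ 6.24631884e-01, -1.87438805e-05,  2.30534415e-01]), 'ee_rot': array([-0.49963131, -0.50033717,  0.50035409, -0.49967695]), 'ft_force': array([-0.56851649,  0.21537298,  0.32487237]), 'torque': array([-0.0280855 ,  0.05107695,  0.01923004]), 'grip_width': 0.9999312841624789} 0.0187
scene {'camera_matrix': array([[366.88508992,   0.        , 255.4881035 ],
       [  0.        , 366.88508992, 193.50154978],
       [  0.        ,   0.        ,   1.        ]]), 'distortion': array([-0.0449121,  0.       ,  0.       ,  0.       ,  0.       ]), 'origin': array([0.1124459 , 0.91122035, 0.55922554]), 'attitude': array([-0.18041347,  0.81408614, -0.53788747,  0.12406368])}
[... 763 characters left out ...]
258.22595154],
       [  0.        , 311.09605201, 193.75509537],
       [  0.        ,   0.        ,   1.        ]]), 'distortion': array([-0.08393166,  0.        ,  0.        ,  0.        ,  0.        ]), 'T_tool_cam': array([[-6.62725275e-04, -2.84679377e-01,  9.58622560e-01,
        -1.42540475e-01],
       [ 9.99998595e-01,  1.28719831e-03,  1.07358537e-03,
        -1.29931355e-04],
       [-1.53956495e-03,  9.58621925e-01,  2.84678124e-01,
        -7.20673314e-02],
       [ 0.00000000e+00,  0.00000000e+00,  0.00000000e+00,
         1.00000000e+00]])}
returns_box [([91.0, 15.8, 366.8, 190.9], 0.59)]
flap_grip [([209.0, 24.7, 179.7, 172.5], 0.65)]
can [([146.9, 61.2, 71.4, 126.9], 0.81)]
```

Run:
```python
import cv2,numpy as np
a=cv2.imread("pics/scene0.png")[120:320,120:380];b=cv2.imread("pics/side0.png")[90:290,150:410]
cv2.imwrite("pics/c0.png",np.vstack([cv2.resize(a,None,fx=1.5*1,fy=1.5),cv2.resize(b,None,fx=1.5,fy=1.5)]))
```

```text
(no output)
```

View pics/c0.png

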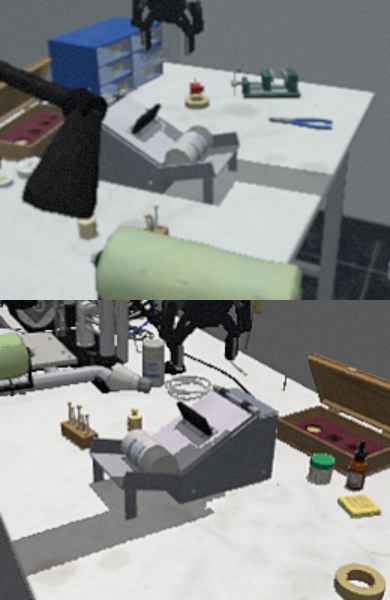

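View pics/wrist0.png

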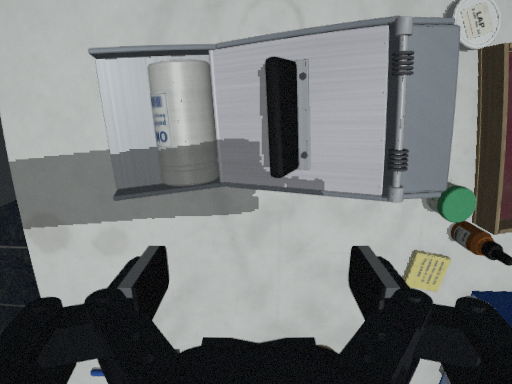

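Wrist view: paddle at about (282,117), hinge rod at x≈400, can at (185,120), and the ramp on the left. Next I'll register the box with the depth.

```bash
cat > h.py <<'E'
from workcell import manip,cams
import numpy as np,cv2
from scipy.spatial.transform import Rotation as R
def tool():
    o=manip.get_obs(); T=np.eye(4);T[:3,:3]=R.from_quat(o["ee_rot"]).as_matrix();T[:3,3]=o["position"];return T
def shot(n):
    T=tool(); c=cams.camera(n)
    if n=="wrist": c["T"]=T@c["T_tool_cam"]
    else:
        M=np.eye(4);M[:3,:3]=R.from_quat(c["attitude"]).as_matrix();M[:3,3]=c["origin"];c["T"]=M
    return c
def cloud(c):
    h,w=c["depth"].shape
    u,v=np.meshgrid(np.arange(w),np.arange(h))
    p=cv2.undistortPoints(np.stack([u,v],-1).reshape(-1,1,2).astype(np.float32),c["camera_matrix"],c["distortion"]).reshape(h,w,2)
    d=c["depth"]; P=np.dstack([p[...,0]*d,p[...,1]*d,d])
    return P@c["T"][:3,:3].T+c["T"][:3,3]
E
cat > fit.py <<'E'
from h import *
from scipy.optimize import least_squares
C=[shot(n) for n in ["wrist","scene","side"]]
P=[cloud(c) for c in C]
np.set_printoptions(precision=4,suppress=True)
print(tool())
for n,c,p in zip(["wrist","scene","side"],C,P):
    for t in ["flap_grip","can","returns_box","weight","pliers_1","tape"]:
        for r in cams.outline_of(n,t)[:2]:
            q=p[r["region"]&(c["depth"]>0)]
            if len(q): print(n,t,round(r["conf"],2),np.median(q,0),r["box"])
w=P[0][:210][C[0]["depth"][:210]>0]
for (u,v) in [(282,117),(400,40),(397,185),(150,60),(95,55),(118,190),(420,30),(455,30),(440,190),(215,120),(350,120)]: print((u,v),P[0][v,u])
np.save("w.npy",w)
E
python3 fit.py
```

```text
[[ 0.0001  1.      0.      0.625 ]
 [ 0.      0.     -1.      0.    ]
 [-1.      0.0001 -0.      0.2314]
 [ 0.      0.      0.      1.    ]]
wrist flap_grip 0.61 [0.6639 0.066  0.1166] [208.7, 25.5, 181.7, 170.9]
wrist can 0.84 [0.5596 0.0563 0.0943] [147.0, 60.3, 71.4, 127.6]
wrist returns_box 0.94 [0.6719 0.0676 0.1172] [91.0, 17.8, 370.7, 185.1]
wrist weight 0.21 [0.6719 0.0676 0.1172] [93.1, 15.5, 366.7, 186.2]
scene flap_grip 0.74 [0.6405 0.0707 0.1042] [189.1, 183.0, 54.6, 45.5]
scene can 0.56 [0.54   0.0801 0.0876] [230.4, 203.1, 32.8, 26.4]
scene returns_box 0.69 [0.6287 0.116  0.0698] [189.0, 178.8, 90.9, 76.6]
scene weight 0.74 [0.6188 0.3038 0.0205] [173.3, 264.7, 11.8, 13.1]
scene pliers_1 0.67 [ 0.4206 -0.2949  0.0074] [300.9, 195.1, 38.1, 11.6]
scene tape 0.44 [ 0.7078 -0.2933  0.0143] [244.0, 180.2, 15.9, 11.8]
side flap_grip 0.79 [0.644  0.0478 0.1089] [253.9, 147.5, 65.7, 55.0]
side can 0.76 [0.5432 0.0295 0.0884] [232.1, 177.8, 36.4, 28.2]
side returns_box 0.95 [ 0.6475 -0.0028  0.0749] [210.7, 145.2, 125.2, 90.3]
side pliers_1 0.72 [ 0.4166 -0.2994  0.0095] [227.0, 305.3, 75.2, 48.1]
side tape 0.94 [ 0.7102 -0.3097  0.0172] [371.1, 265.1, 36.4, 30.0]
(282, 117) [0.6426 0.0614 0.1384]
(400, 40) [0.7248 0.1163 0.1417]
(397, 185) [0.7327 0.0113 0.1449]
(150, 60) [0.5179 0.1136 0.049 ]
(95, 55) [0.4786 0.1152 0.0825]
(118, 190) [ 0.4803 -0.0143  0.0698]
(420, 30) [0.7431 0.1256 0.1332]
(455, 30) [0.7707 0.1273 0.133 ]
(440, 190) [0.776  0.0041 0.1332]
(215, 120) [0.5833 0.0553 0.0666]
(350, 120) [0.6974 0.059  0.1253]
```

```bash
cat > fit2.py <<'E'
import numpy as np,cv2
from scipy.optimize import least_squares
from h import *
w=np.load("w.npy"); w=w[(w[:,0]>.45)&(w[:,0]<.85)&(abs(w[:,1]-.06)<.13)]
def box(p,q):
    x,y,a=p; d=q[:,:2]-[x,y]; c,s=np.cos(a),np.sin(a)
    return d[:,0]*c+d[:,1]*s, -d[:,0]*s+d[:,1]*c
def h(X,Y):
    s=.0015; top=np.where(X<.148,.0663+.5317*X,.134)
    sg=lambda t:1/(1+np.exp(-t/s))
    return top*sg(.070-abs(Y))*sg(.191-X)
def f(p):
    X,Y=box(p,w)
    m=(X>.005)&(X<.21)&(abs(Y)<.1)&~((X>.03)&(X<.085)&(abs(Y)<.05))&~((X>.13)&(X<.165))
    r=w[:,2]-h(X,Y)
    r[(abs(Y)>.075)|(X>.2)]=np.clip(r[(abs(Y)>.075)|(X>.2)],-.004,.004)
    return np.where(m,np.clip(r,-.05,.05),0)
best=None
for a in np.radians([0,3,6]):
  for x in (.57,.585):
    s=least_squares(f,[x,.06,a],loss="soft_l1",f_scale=.004,diff_step=1e-4)
    if best is None or s.cost<best.cost: best=s
p=best.x; print(p,np.degrees(p[2]),best.cost)
X,Y=box(p,w)
fl=(X>.09)&(X<.13)&(abs(Y)<.05); print("flap resid",np.median(w[fl,2]-h(X,Y)[fl]))
dk=(X>.168)&(X<.185)&(abs(Y)<.05); print("deck z",np.median(w[dk,2]))
res=w[:,2]-(.0663+.5317*X); pd=(res>.02)&(X>.02)&(X<.1)&(abs(Y)<.07)
print("paddle X",np.percentile(X[pd],[1,50,99]),"Y",np.percentile(Y[pd],[1,50,99]),"z",np.percentile(w[pd,2],[1,50,99]))
hg=(X>.13)&(X<.16)&(w[:,2]>.141)&(abs(Y)<.06); print("hinge X",np.median(X[hg]))
e=(X>-.12)&(X<-.09)&(abs(Y)<.06)&(w[:,2]>.04);print("ramp X min",np.percentile(X[e],[0,1,5]))
E
python3 fit2.py
```

```text
[0.58896838 0.05712833 0.05845152] 3.349025386094633 0.15064668504633136
flap resid 0.0022647597829001387
deck z 0.13346016366441688
paddle X [0.04321327 0.0518779  0.06299998] Y [-0.04300155  0.00198706  0.04247241] z [0.12038429 0.13713139 0.14066735]
hinge X 0.1398255976942916
ramp X min [-0.1179113  -0.1170789  -0.11570738]
```

```bash
cat > ov.py <<'E'
from h import *
import sys
def proj(c,P):
    M=np.linalg.inv(c["T"]); r,_=cv2.Rodrigues(M[:3,:3])
    return cv2.projectPoints(np.array(P,float),r,M[:3,3],c["camera_matrix"],c["distortion"])[0].reshape(-1,2)
def b2w(p,B):
    B=np.atleast_2d(B)*1e-3;c,s=np.cos(p[2]),np.sin(p[2])
    return np.c_[p[0]+c*B[:,0]-s*B[:,1],p[1]+s*B[:,0]+c*B[:,1],B[:,2]]
def flapc(u,w,n,q=0): # distance from hinge toward front edge, lateral, normal above mid-plane
    a=np.radians(28)-q
    return np.array([146-u*np.cos(a)-n*np.sin(a),w,141.5-u*np.sin(a)+n*np.cos(a)])
def segs(q=0):
    o=29
    S=[]
    for t in (79,91): # paddle
        S+=[(flapc(t,-45,42,q),flapc(t,45,42,q))]
    for y in(-45,45): S+=[(flapc(79,y,42,q),flapc(91,y,42,q)),(flapc(91,y,42,q),flapc(91,y,2,q))]
    S+=[(flapc(165,-63.5,2,q),flapc(165,63.5,2,q)),([146,-65,141.5],[146,65,141.5]),([191,-70,134],[191,70,134]),([150,70,134],[191,70,134]),([150,-70,134],[191,-70,134]),([-113,-65,66],[-113,65,66])]
    return S
def overlay(n,p,q,fn,crop,k):
    c=shot(n);im=cv2.resize(c["color"],None,fx=k,fy=k,interpolation=cv2.INTER_CUBIC)
    for a,b in segs(q):
        d=proj(c,b2w(p,[a,b]))
        d=((d+.5)*k-.5)
        cv2.line(im,*[tuple(int(v) for v in e.round()) for e in d],(0,0,255),1)
    x,y,w,h=[int(v*k) for v in crop]
    cv2.imwrite(fn,im[y:y+h,x:x+w])
E
python3 - <<'E'
from ov import *
overlay("wrist",(.585,.0572,.0585),0,"pics/o1.png",(85,5,390,210),2)
E
```

```text
(no output)
```

View pics/o1.png

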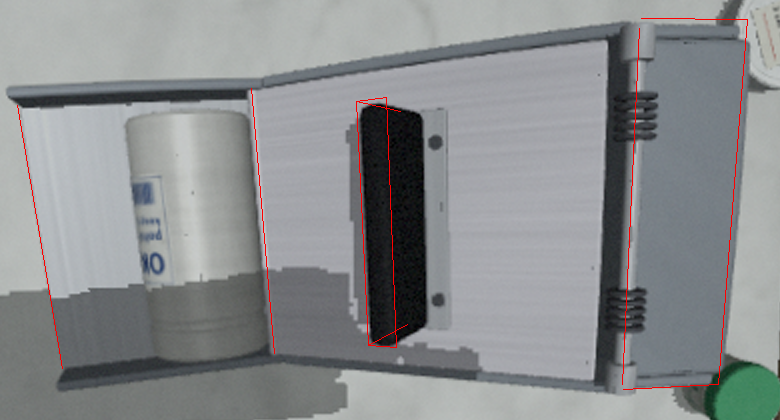

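The overlay matches closely, apart from about 1 px in y. Box pose ≈ (0.585, 0.0563, yaw 0.058). Next I compute the moves to pre-grasp.

```bash
cat > mv.py <<'E'
from ov import *
p=(.585,.0563,.058)
np.set_printoptions(precision=4,suppress=True)
def target(q,back=0,p=p):
    g=flapc(85,0,29,q); g=b2w(p,g)[0]
    a=np.radians(28)-q
    x=np.array([np.sin(a),0,-np.cos(a)]);y=np.array([np.cos(a),0,np.sin(a)]);z=np.cross(x,y)
    Rm=R.from_euler("z",p[2]).as_matrix()@np.c_[x,y,z]
    T=np.eye(4);T[:3,:3]=Rm;T[:3,3]=g+Rm[:,0]*(.0187-back);return T
def delta(T1):
    D=np.linalg.inv(tool())@T1
    return D[:3,3]*1000, R.from_matrix(D[:3,:3]).as_rotvec()
E
python3 - <<'E'
from mv import *
T=target(0,.07);print(T); print(delta(T)); print(target(.7))
E
```

```text
[[ 0.4687  0.8815  0.058   0.6182]
 [ 0.0272  0.0512 -0.9983  0.0582]
 [-0.8829  0.4695  0.      0.1725]
 [ 0.      0.      0.      1.    ]]
(array([ 58.836 ,  -6.8337, -58.2098]), array([-0.0569,  0.0141,  0.4885]))
[[-0.2094  0.9761  0.058   0.6499]
 [-0.0122  0.0567 -0.9983  0.0601]
 [-0.9778 -0.2097  0.      0.1694]
 [ 0.      0.      0.      1.    ]]
```

```bash
python3 -m handwheel '15 -2 -20 0 0 0 50; 15 -2 -20 0 0 0 50; 15 -2 -18 0 0 0 50; 14 -1 0 -0.012 0.0 0.12 50; 0 0 0 -0.015 0.005 0.123 50; 0 0 0 -0.015 0.005 0.123 50; 0 0 0 -0.015 0.005 0.123 50; 0 0 0 0 0 0 50' 60
python3 - <<'E'
from mv import *
o=manip.get_obs();print(o["joint_pos"],o["grip_width"])
print(delta(target(0,.07)))
overlay("wrist",p,0,"pics/o2.png",(60,0,400,300),2)
E
```

```text
clock: 2.5
position: [0.6142, 0.0573, 0.1696]
ee_rot: [0.594, 0.382, -0.346, 0.617]
ft_force: [-0.7, 0.2, 0.0]
grip_width: 0.586
[-0.0919  0.0571 -0.1167  2.0102  0.1359  0.5959 -0.2407] 0.586414378646464
(array([-0.6836,  4.9621, -0.6762]), array([ 0.002 , -0.    ,  0.0012]))
```

View pics/o2.png

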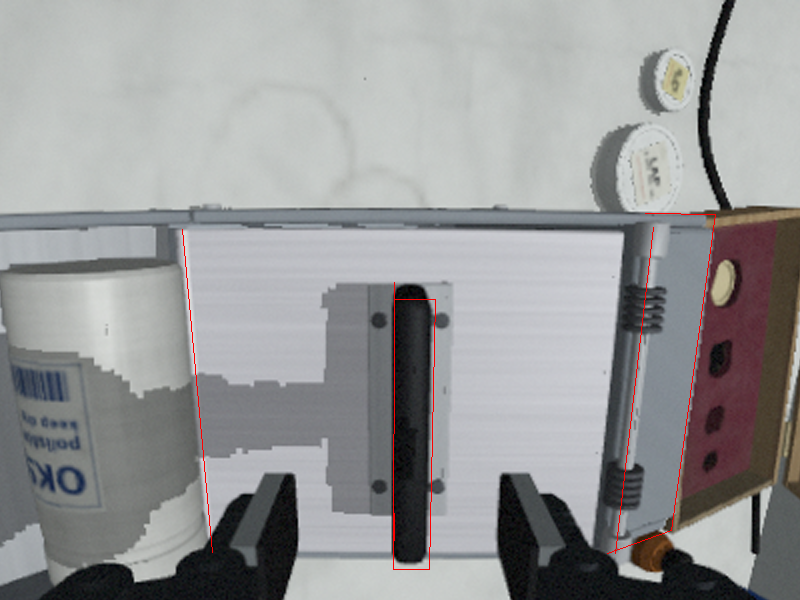

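The paddle overlay agrees (image x 393–431, model 394–434), and the jaws need about 5 mm along tool +y. I'll go in now.

```bash
python3 -m handwheel '0 5 0 0 0 0 50; 15 0 0 0 0 0 50; 20 0 0 0 0 0 50; 20 0 0 0 0 0 50; 13 0 0 0 0 0 50; 0 0 0 0 0 0 50; 0 0 0 0 0 0 50' 60
python3 - <<'E'
from mv import *
print(delta(target(0,0)),manip.get_obs()["clock"])
c=shot("wrist");cv2.imwrite("pics/w3.png",c["color"])
E
```

```text
clock: 3.25
position: [0.655, 0.0603, 0.1151]
ee_rot: [0.595, 0.382, -0.346, 0.617]
ft_force: [-0.2, -0.6, -0.1]
grip_width: 0.59
(array([ 2.0587, -5.601 , -0.0602]), array([ 0.0007, -0.0006, -0.0003])) 3.25
```

View pics/w3.png

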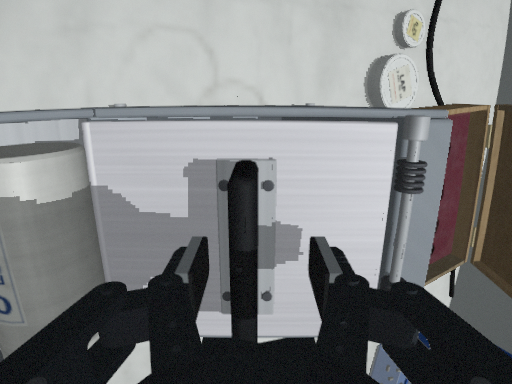

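Finger centre is at 259 px and the paddle centre at 244 px, so the earlier 5 mm was only settling lag. I'll take it back and then close.

```bash
python3 -m handwheel '1 -3 0 0 0 0 50; 1 -2.6 0 0 0 0 50; 0 0 0 0 0 0 50; 0 0 0 0 0 0 50' 60
python3 - <<'E'
from mv import *
print(delta(target(0,0)),manip.get_obs()["clock"])
c=shot("wrist");cv2.imwrite("pics/w4.png",c["color"][150:])
E
```

```text
clock: 3.7
position: [0.6503, 0.0599, 0.1105]
ee_rot: [0.595, 0.382, -0.346, 0.617]
ft_force: [0.4, 0.2, -0.3]
grip_width: 0.591
(array([ 0.2174,  0.7243, -0.1683]), array([ 0.0009, -0.0006, -0.0008])) 3.7
```

View pics/w4.png

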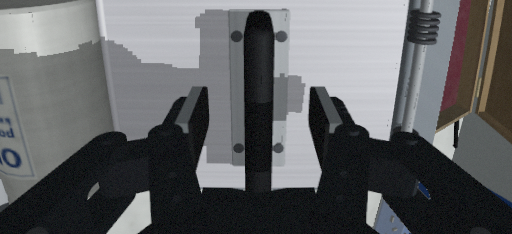

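Paddle (245–273, centre 259) now sits midway between the finger tips (208 and 310). I'll close in stages and watch the force.

```bash
python3 -m handwheel '0 0 0 0 0 0 20; 0 0 0 0 0 0 20; 0 0 0 0 0 0 20; 0 0 0 0 0 0 8; 0 0 0 0 0 0 8; 0 0 0 0 0 0 8; 0 0 0 0 0 0 0; 0 0 0 0 0 0 0' 50; python3 -m handwheel '0 0 0 0 0 0 0; 0 0 0 0 0 0 0;0 0 0 0 0 0 0' 70
python3 - <<'E'
from mv import *
print(delta(target(0,0)),tool(),manip.get_obs()["clock"])
c=shot("wrist");cv2.imwrite("pics/w5.png",c["color"][100:])
E
```

```text
clock: 4.55
position: [0.6505, 0.0599, 0.1104]
ee_rot: [0.595, 0.382, -0.346, 0.617]
ft_force: [-1.1, -1.1, 2.1]
grip_width: 0.132
clock: 4.85
position: [0.6504, 0.0599, 0.1104]
ee_rot: [0.595, 0.382, -0.346, 0.617]
ft_force: [-1.8, -0.1, 3.3]
grip_width: 0.132
(array([ 0.0397,  0.6257, -0.1534]), array([ 0.0009, -0.0007, -0.0008])) [[ 0.4693  0.8811  0.0591  0.6504]
 [ 0.0279  0.052  -0.9983  0.0599]
 [-0.8826  0.4701 -0.0002  0.1104]
 [ 0.      0.      0.      1.    ]] 4.85
```

View pics/w5.png

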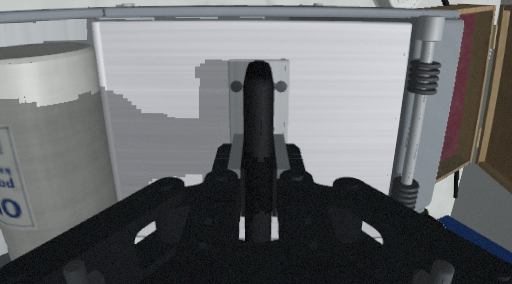

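Gripped: opening 11.3 mm, force about 3 N. Start opening along the hinge arc.

```bash
cat > q.py <<'E'
from mv import *
T0=np.array([[ 0.4693,0.8811,0.0591,0.6504],[0.0279,0.052,-0.9983,0.0599],[-0.8826,0.4701,-0.0002,0.1104],[0,0,0,1]])
def st():
    o=manip.get_obs();D=np.linalg.inv(T0)@tool()
    h=b2w(p,[146,0,141.5])[0]; v=tool()[:3,3]-h; r0=T0[:3,3]-h
    b=np.array([np.cos(p[2]),np.sin(p[2]),0]); an=lambda v:np.arctan2(v[2],-(v@b))
    print("t",o["clock"],"rot q",-R.from_matrix(D[:3,:3]).as_rotvec(),"pos q",an(v)-an(r0),"r",np.linalg.norm(v)-np.linalg.norm(r0),"F tool",tool()[:3,:3].T@o["ft_force"],"grip",o["grip_width"],o["joint_pos"])
if __name__=="__main__": st()
E
python3 -m handwheel '-4.3 0.6 0 0 0 -0.05 0; -4.3 0.6 0 0 0 -0.05 0; 0 0 0 0 0 0 0'; python3 q.py
```

```text
clock: 5.2
position: [0.6477, 0.0598, 0.1184]
ee_rot: [0.575, 0.412, -0.377, 0.598]
ft_force: [-1.7, -1.1, 0.9]
grip_width: 0.128
t 5.2 rot q [-0.0002  0.      0.1019] pos q 0.09774530720602148 r 6.120789190093567e-05 F tool [-1.5106 -1.2905  0.9604] grip 0.12772897238228229 [-0.0843  0.2358 -0.1157  1.8905  0.1295  0.6359 -0.2222]
```

```bash
python3 - <<'E'
from mv import *
a=shot("wrist")["color"]; s=shot("side")["color"][110:260,190:350]
cv2.imwrite("pics/w6.png",np.vstack([cv2.resize(a,(500,375)),cv2.resize(s,(240,225))@np.eye(3) if 0 else cv2.copyMakeBorder(cv2.resize(s,(240,225)),0,0,0,260,0)]))
E
python3 q.py
```

```text
t 5.3 rot q [-0.      0.0001  0.0989] pos q 0.09499331447272646 r 8.362814113635486e-05 F tool [1.2568 1.0665 0.2493] grip 0.12692543137706772 [-0.0847  0.2348 -0.1155  1.8933  0.1308  0.6313 -0.2235]
```

View pics/w6.png

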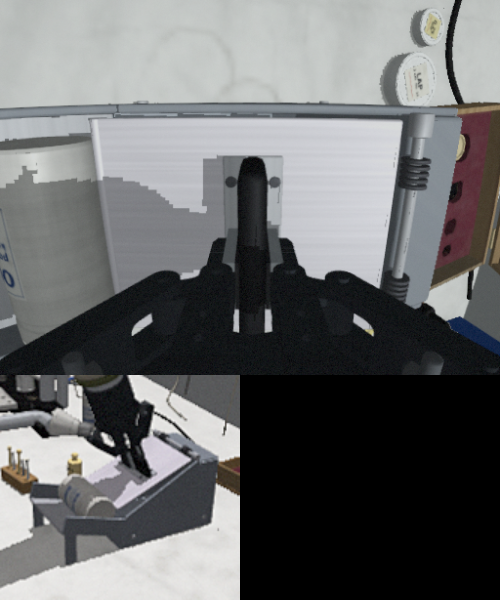

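Paddle, plate and gripper kept the same relative position, so the flap follows. Opening on to about 0.72.

```bash
python3 -m handwheel '-6.8 1.1 0 0 0 -0.08 0; -6.8 1.1 0 0 0 -0.08 0; -6.8 1.1 0 0 0 -0.08 0; 0 0 0 0 0 0 0' 90; python3 q.py
```

```text
clock: 5.7
position: [0.6444, 0.0596, 0.1383]
ee_rot: [0.521, 0.478, -0.446, 0.549]
ft_force: [-8.9, -1.4, 5.1]
grip_width: 0.126
t 5.7 rot q [-0.0003  0.0004  0.3429] pos q 0.3321381469561512 r 0.0002254770969094544 F tool [-6.376  -8.1419  0.9063] grip 0.12645788392453608 [-0.0747  0.3445 -0.1183  1.6532  0.069   1.0016 -0.1574]
```

```bash
python3 -m handwheel '-3.4 0.6 0 0 0 -0.04 0; 0 0 0 0 0 0 0'; python3 q.py
python3 - <<'E'
from mv import *
a=shot("wrist")["color"]; s=shot("side")["color"][110:260,190:350]
cv2.imwrite("pics/w7.png",np.vstack([cv2.resize(a,(500,375)),cv2.copyMakeBorder(cv2.resize(s,(240,225)),0,0,0,260,0)]))
E
python3 q.py
```

```text
clock: 5.9
position: [0.6444, 0.0596, 0.1417]
ee_rot: [0.512, 0.487, -0.456, 0.54]
ft_force: [-5.2, -0.5, 3.5]
grip_width: 0.124
t 5.9 rot q [-0.      0.0004  0.38  ] pos q 0.37130076237915927 r 0.00019568691340564326 F tool [-4.0052 -4.8267  0.2294] grip 0.12412061377880532 [-0.0752  0.3657 -0.1171  1.6134  0.0637  1.0569 -0.1517]
t 6.0 rot q [0.     0.0003 0.3784] pos q 0.37089399014103586 r 0.00018923159927346223 F tool [-1.0778 -1.1681  1.145 ] grip 0.12495653732822698 [-0.0751  0.3647 -0.1171  1.615   0.0638  1.0548 -0.1517]
```

View pics/w7.png

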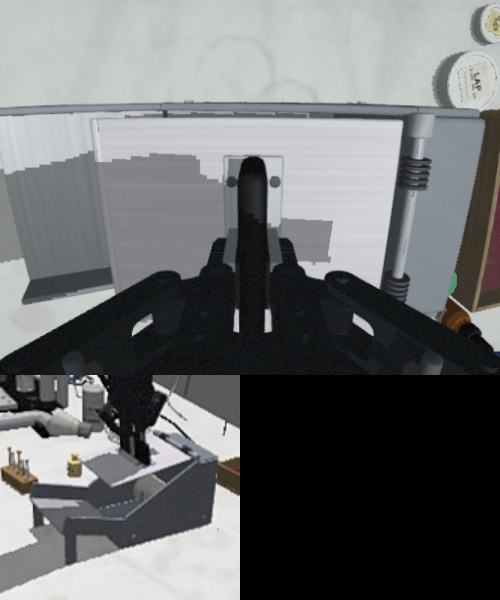

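The flap is up and the can is already under its edge (ramp empty at the left of the wrist view). Raise it further so the can passes freely.

```bash
python3 -m handwheel '-5.1 0.8 0 0 0 -0.06 0; -5.1 0.8 0 0 0 -0.06 0; -5.1 0.8 0 0 0 -0.06 0; -5.1 0.8 0 0 0 -0.06 0; -5.1 0.8 0 0 0 -0.06 0; 0 0 0 0 0 0 0; 0 0 0 0 0 0 0; 0 0 0 0 0 0 0'; python3 -m handwheel '0 0 0 0 0 0 0; 0 0 0 0 0 0 0; 0 0 0 0 0 0 0; 0 0 0 0 0 0 0; 0 0 0 0 0 0 0; 0 0 0 0 0 0 0; 0 0 0 0 0 0 0; 0 0 0 0 0 0 0';python3 q.py
python3 - <<'E'
from mv import *
c=shot("scene"); S=c["color"][140:260,150:310]
s=shot("side");
for n,k in(("scene",c),("side",s)):
    P=cloud(k)
    for r in cams.outline_of(n,"can")[:2]:
        m=r["region"]&(k["depth"]>0);q=P[m];print(n,r["conf"],r["box"],q.mean(0),"box frame",(q.mean(0)[:2]-p[:2]),q.max(0),q.min(0))
s=s["color"][110:260,190:350]
cv2.imwrite("pics/w8.png",np.vstack([cv2.resize(s,(560,525),interpolation=cv2.INTER_CUBIC)]))
cv2.imwrite("pics/w8b.png",cv2.resize(S,(640,480),interpolation=cv2.INTER_CUBIC))
E
```

```text
clock: 6.8
position: [0.6483, 0.0597, 0.1672]
ee_rot: [0.434, 0.558, -0.532, 0.466]
ft_force: [-5.8, -0.9, 3.5]
grip_width: 0.123
clock: 7.6
position: [0.6483, 0.0598, 0.1672]
ee_rot: [0.434, 0.558, -0.532, 0.466]
ft_force: [-5.1, -0.2, 3.6]
grip_width: 0.13
t 7.6 rot q [-0.0001  0.0006  0.6795] pos q 0.669805122556807 r 0.0002077466872101169 F tool [-2.5917 -5.7341 -0.1392] grip 0.12989729604925154 [-0.0869  0.574  -0.1009  1.267   0.033   1.492  -0.1238]
scene 0.46 [199.9, 205.1, 19.8, 15.3] [0.6906 0.0363 0.0556] box frame [ 0.1056 -0.02  ] [0.7397 0.1303 0.1013] [ 0.6396 -0.0005  0.0222]
side 0.64 [280.7, 176.3, 14.5, 16.9] [0.6887 0.0866 0.0549] box frame [0.1037 0.0303] [0.7164 0.1289 0.0682] [0.6746 0.0554 0.0227]
```

View pics/w8.png

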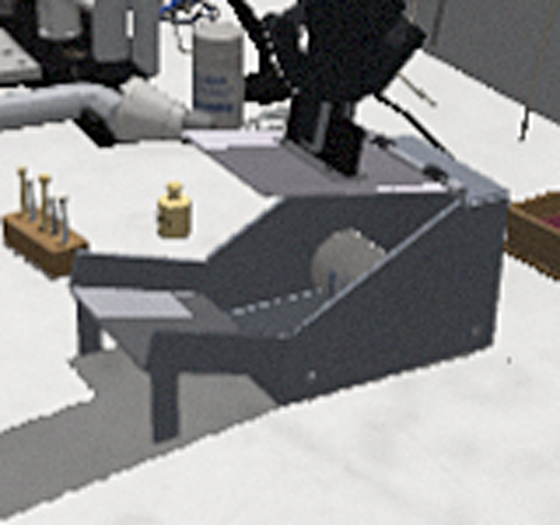

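View pics/w8b.png

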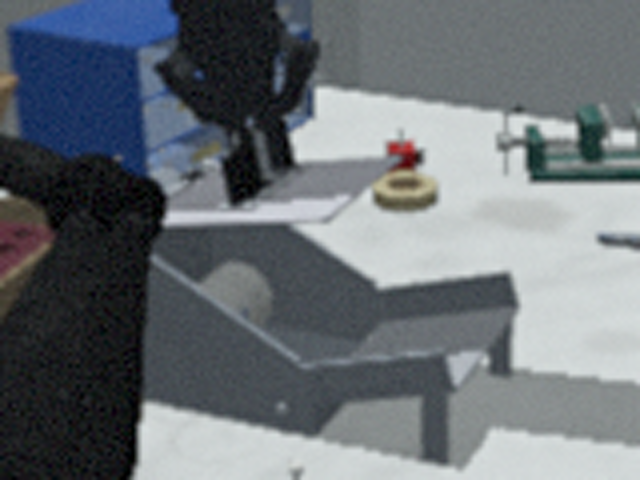

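Both views show the can inside at the back of the box floor, with the ramp empty. Ease the flap down, watching the grip.

```bash
python3 -m handwheel '2.6 -0.3 0 0 0 0.03 0; 2.6 -0.3 0 0 0 0.03 0; 2.6 -0.3 0 0 0 0.03 0; 2.6 -0.3 0 0 0 0.03 0; 2.6 -0.3 0 0 0 0.03 0; 2.6 -0.3 0 0 0 0.03 0; 2.6 -0.3 0 0 0 0.03 0; 2.6 -0.3 0 0 0 0.03 0'; python3 q.py;  python3 -m handwheel '2.6 -0.3 0 0 0 0.03 0; 2.6 -0.3 0 0 0 0.03 0; 2.6 -0.3 0 0 0 0.03 0; 2.6 -0.3 0 0 0 0.03 0; 2.6 -0.3 0 0 0 0.03 0; 2.6 -0.3 0 0 0 0.03 0; 2.6 -0.3 0 0 0 0.03 0; 2.6 -0.3 0 0 0 0.03 0'; python3 q.py
```

```text
clock: 8.6
position: [0.6446, 0.0596, 0.1467]
ee_rot: [0.498, 0.502, -0.471, 0.527]
ft_force: [-0.8, 0.5, 0.8]
grip_width: 0.121
t 8.6 rot q [0.     0.0003 0.4367] pos q 0.42930205344143124 r 0.000188059042813854 F tool [-0.8397 -0.6977 -0.5738] grip 0.1212107343146184 [-0.0764  0.4002 -0.1147  1.5516  0.0562  1.1405 -0.144 ]
clock: 9.4
position: [0.6458, 0.0597, 0.1263]
ee_rot: [0.555, 0.438, -0.404, 0.58]
ft_force: [3.4, 0.1, -1.9]
grip_width: 0.127
t 9.4 rot q [ 0.0002 -0.      0.1955] pos q 0.19200596903446962 r 0.0001261112582357088 F tool [2.82   2.6704 0.1215] grip 0.12658904832728937 [-0.0772  0.2711 -0.1196  1.8019  0.098   0.7809 -0.1881]
```

```bash
python3 -m handwheel '1.7 -0.2 0 0 0 0.02 0; 1.7 -0.2 0 0 0 0.02 0; 1.7 -0.2 0 0 0 0.02 0; 1.7 -0.2 0 0 0 0.02 0; 1.7 -0.2 0 0 0 0.02 0; 1.7 -0.2 0 0 0 0.02 0; 0 0 0 0 0 0 0'; python3 q.py
python3 - <<'E'
from mv import *
a=shot("wrist");cv2.imwrite("pics/w9.png",a["color"])
for n in ("scene","side"):
    s=shot(n);print(n,[(r["box"],r["conf"]) for r in cams.recognise(n,"can")[:2]])
    cv2.imwrite(f"pics/{n}9.png",cv2.resize(s["color"][110:260,150:350],None,fx=3,fy=3,interpolation=cv2.INTER_CUBIC))
E
```

```text
clock: 10.1
position: [0.6482, 0.0598, 0.1165]
ee_rot: [0.58, 0.404, -0.369, 0.603]
ft_force: [6.4, 0.7, -2.4]
grip_width: 0.122
t 10.1 rot q [ 0.0003 -0.0004  0.0754] pos q 0.0745074152754221 r 7.67899855000087e-05 F tool [ 4.8198  4.9385 -0.2715] grip 0.12238499447626139 [-0.0875  0.227  -0.1133  1.9147  0.1405  0.5947 -0.2334]
scene [([205.5, 211.5, 10.5, 7.9], 0.56)]
side [([286.0, 186.1, 4.9, 6.1], 0.39)]
```

View pics/side9.png

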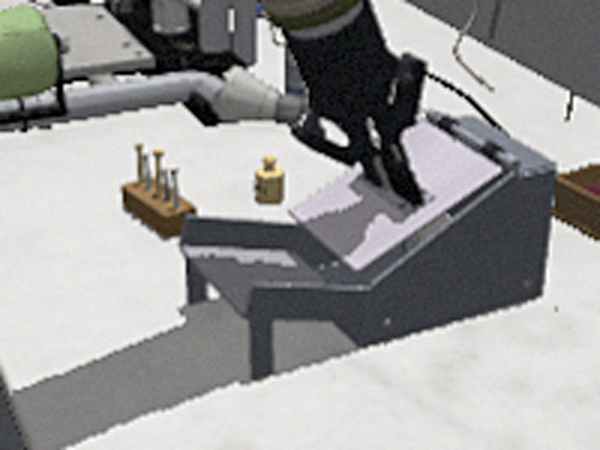

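View pics/w9.png

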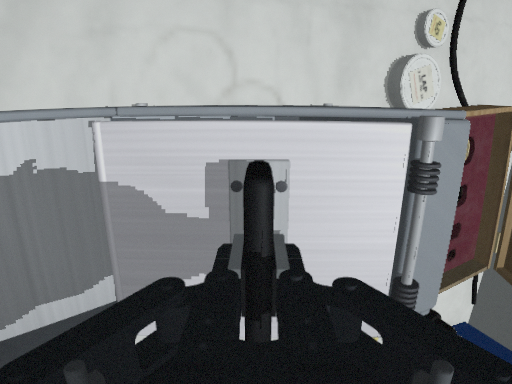

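Flap still held with 0.075 rad to go. Slow down.

```bash
python3 -m handwheel '0.9 -0.1 0 0 0 0.01 0; 0.9 -0.1 0 0 0 0.01 0; 0.9 -0.1 0 0 0 0.01 0; 0.9 -0.1 0 0 0 0.01 0; 0.9 -0.1 0 0 0 0.01 0; 0.9 -0.1 0 0 0 0.01 0; 0 0 0 0 0 0 0; 0 0 0 0 0 0 0'; python3 q.py
```

```text
clock: 11.15
position: [0.6498, 0.0599, 0.1116]
ee_rot: [0.592, 0.387, -0.352, 0.613]
ft_force: [4.7, -0.7, 1.5]
grip_width: 0.126
t 11.15 rot q [-0.     0.     0.019] pos q 0.014865201273432382 r 0.00011907141649557251 F tool [0.7607 4.7849 1.0169] grip 0.12597357687774985 [-0.0985  0.2124 -0.1046  1.9651  0.1736  0.5045 -0.269 ]
```

```bash
python3 -m handwheel '0.9 -0.1 0 0 0 0.01 0; 0.8 -0.1 0 0 0 0.009 0; 0 0 0 0 0 0 0; 0 0 0 0 0 0 0'; python3 q.py; python3 -m handwheel '1 0 0 0 0 0.005 0; 0 0 0 0 0 0 0; 0 0 0 0 0 0 0'; python3 q.py
```

```text
clock: 11.55
position: [0.6504, 0.06, 0.1103]
ee_rot: [0.595, 0.382, -0.346, 0.617]
ft_force: [0.3, -0.6, 8.5]
grip_width: 0.123
t 11.55 rot q [ 0.      0.     -0.0004] pos q -0.0008550552202688522 r 2.3109940505486315e-05 F tool [-7.4265  4.2171  0.6502] grip 0.12345634883155776 [-0.1035  0.2076 -0.1005  1.9817  0.1874  0.4741 -0.2837]
clock: 11.85
position: [0.6506, 0.06, 0.1099]
ee_rot: [0.596, 0.38, -0.344, 0.618]
ft_force: [-8.5, -1.3, 15.3]
grip_width: 0.126
t 11.85 rot q [ 0.0001  0.0002 -0.0052] pos q -0.006033436475127496 r -2.87423900105499e-05 F tool [-17.5263  -0.2813   0.844 ] grip 0.1256834669585379 [-0.1052  0.2067 -0.0992  1.9857  0.1916  0.4665 -0.2881]
```

The stop is felt: tool back at the shut reference, and force up to 17 N with an extra 1 mm. Check the picture before letting go.

Run:
```python
from mv import *
a=shot("wrist");b=cv2.imread("pics/w5.png");im=a["color"][100:]
print(np.abs(im[:200].astype(int)-b[:200]).mean())
cv2.imwrite("pics/w10.png",np.vstack([im,b]))
for n in ("side","scene"): cv2.imwrite(f"pics/{n}10.png",cv2.resize(shot(n)["color"][110:260,150:350],None,fx=3,fy=3,interpolation=cv2.INTER_CUBIC))
```

```text
7.355891927083333
```

View pics/w10.png

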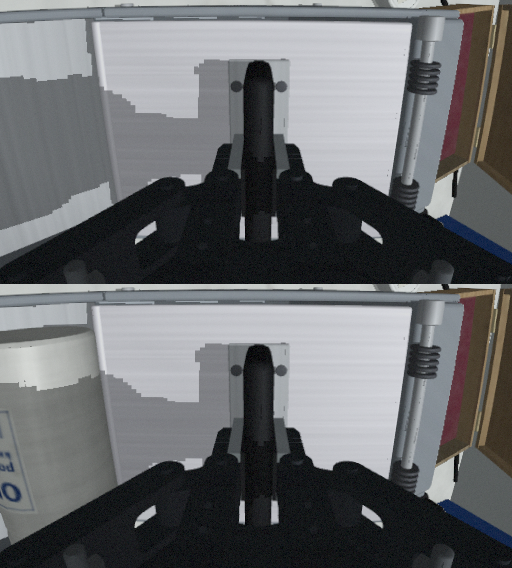

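View pics/side10.png

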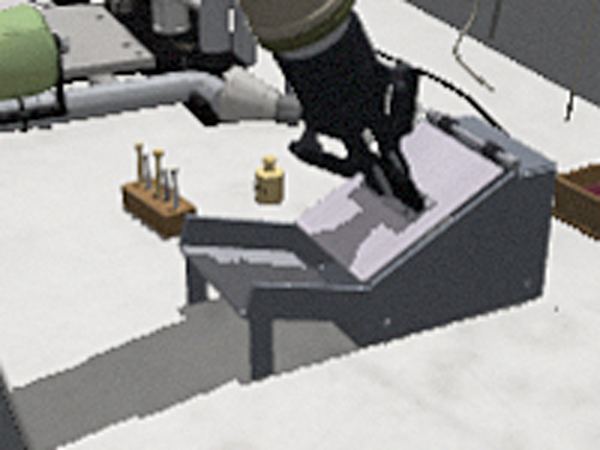

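The view matches the initial shut picture, except that the can is off the ramp. The front edge lies flush. Letting go, without moving first.

```bash
python3 -m handwheel '-0.5 0 0 0 0 0 12; 0 0 0 0 0 0 16; 0 0 0 0 0 0 24; 0 0 0 0 0 0 36; 0 0 0 0 0 0 45; 0 0 0 0 0 0 45; 0 0 0 0 0 0 45' 20; python3 q.py
python3 - <<'E'
from mv import *
cv2.imwrite("pics/w11.png",shot("wrist")["color"])
E
```

```text
clock: 12.7
position: [0.6502, 0.0599, 0.109]
ee_rot: [0.596, 0.381, -0.345, 0.617]
ft_force: [0.1, -0.8, 0.9]
grip_width: 0.533
t 12.7 rot q [ 0.0001  0.0001 -0.0034] pos q -0.014601232353724403 r 0.0007072084390095379 F tool [-0.7546  0.5175  0.819 ] grip 0.5325177623123815 [-0.1048  0.2079 -0.0994  1.9858  0.1908  0.4668 -0.2873]
```

View pics/w11.png

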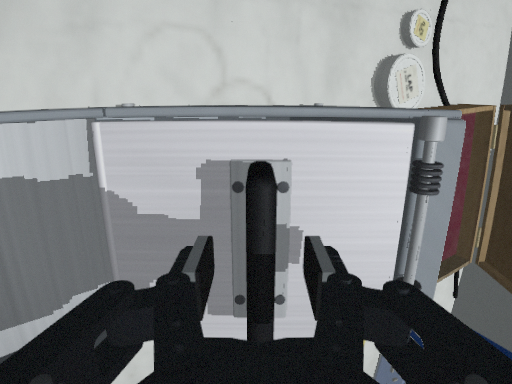

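Fingers are clear on both sides (tips 213 and 305, paddle 246–276). Back straight out.

```bash
python3 -m handwheel '-10 0 0 0 0 0 45; -15 0 0 0 0 0 45; -25 0 0 0 0 0 45; -30 0 0 0 0 0 45; -30 0 0 0 0 0 45; 0 0 0 0 0 0 45; 0 0 0 0 0 0 45; 0 0 0 0 0 0 45'
python3 - <<'E'
from mv import *
o=manip.get_obs();print(o["clock"],o["ft_force"])
overlay("wrist",p,0,"pics/o12.png",(60,0,400,300),2)
for n in ("side","scene"):
    c=shot(n);P=cloud(c)
    for t in ("can","weight","pliers_1","tape"):
        for r in cams.outline_of(n,t)[:1]: print(n,t,r["conf"],r["box"],np.median(P[r["region"]&(c["depth"]>0)],0))
    cv2.imwrite(f"pics/{n}12.png",cv2.resize(c["color"][110:260,150:350],None,fx=3,fy=3,interpolation=cv2.INTER_CUBIC))
E
```

```text
clock: 13.55
position: [0.598, 0.0568, 0.2053]
ee_rot: [0.596, 0.381, -0.345, 0.617]
ft_force: [0.4, -0.5, -0.7]
grip_width: 0.525
13.55 [ 0.4482 -0.5393 -0.7044]
side weight 0.58 [236.5, 160.7, 7.0, 16.2] [0.6254 0.2827 0.0267]
side pliers_1 0.9 [224.9, 305.8, 74.7, 47.9] [ 0.421  -0.3014  0.0099]
side tape 0.95 [369.7, 264.3, 36.2, 29.4] [ 0.7089 -0.3093  0.0174]
scene weight 0.62 [172.1, 263.5, 13.6, 17.6] [0.62   0.304  0.0197]
scene pliers_1 0.74 [299.8, 195.9, 40.0, 10.1] [ 0.4194 -0.2931  0.0074]
```

View pics/o12.png

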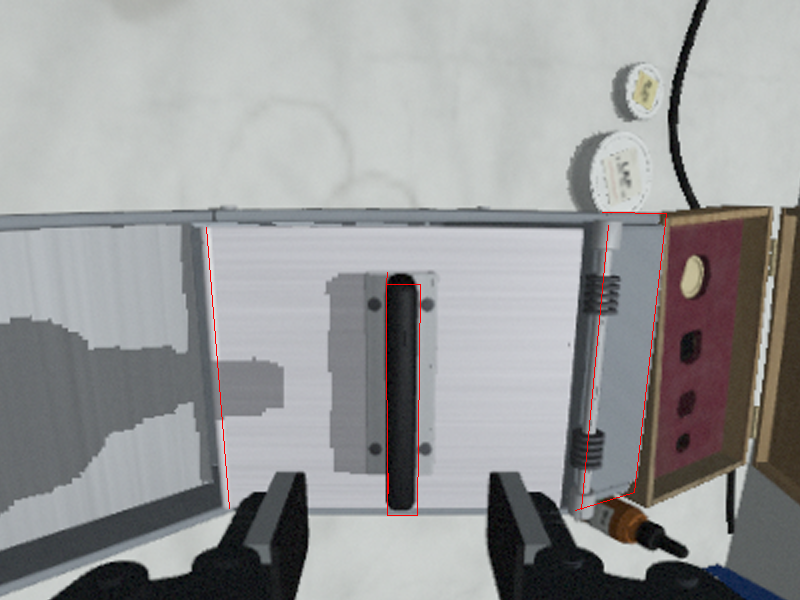

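View pics/side12.png

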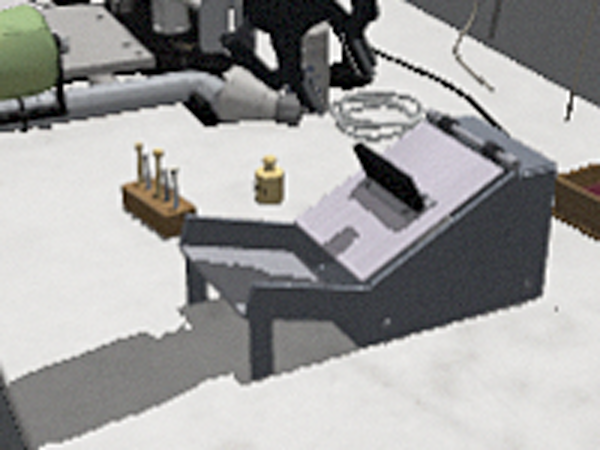

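View pics/scene12.png

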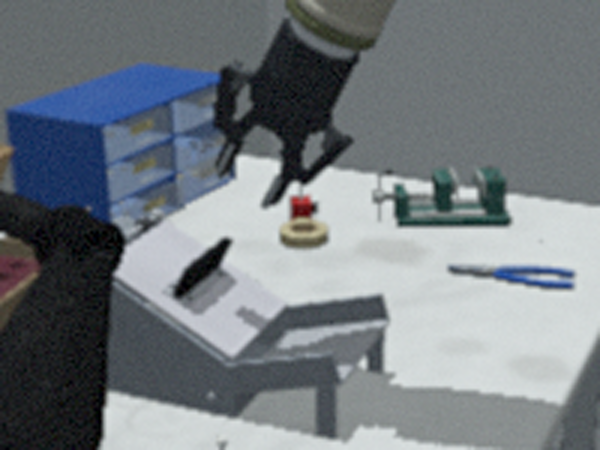

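The flap is shut, matching the q = 0 overlay. The ramp is empty, the can is inside and no longer visible, the bystanders haven't moved, and the gripper is clear. Handing in.

```bash
python3 -c "
from workcell import hand_in
print(hand_in())"
```

```text
the job is handed in; nothing more can be done
None
```

The can is in the returns box and the flap is fully shut. I handed the job in at about 13.7 s on the robot's clock.

**What I did:** I gripped the black paddle across its 12 mm and raised the flap along its hinge arc to about 0.68 rad. Both fixed cameras then showed the can inside, at the back of the box. I eased the flap down at 0.3 rad/s, slowing to 0.1 rad/s at the end, and pressed lightly against the stop with about 17 N. Only then did I open the fingers and back out.

**Last checks:**
- **Flap:** it matches the shut outline in the wrist view and did not move when I let go.
- **Can:** the ramp is empty. With the flap shut no camera can see the can; the networks no longer report it either.
- **Bystanders:** the weight and pliers were re-measured in their first positions, within measuring noise of about 5 mm. The tape was too, but only by the side camera; in the scene picture I only saw it by eye.
- **Robot:** the gripper is clear of everything, and the force reading is about 1 N.

**What disagreed:**
- While the flap was open, the wrist force did not show the expected 5–8 N closing pull in the right direction. I relied on the pictures and the tool's path to confirm the flap was following.
- The first depth fit of the box was about 4 mm off along its length, and I corrected it from the overlay.
- I also took a lag in the arm's settling for a 5 mm offset, and undid that before gripping.

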